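# Load the sample feeder and clip in its gate panel

### The job

Load the analyser's sample feeder: push the white sample cup from the loading deck down the sloped chute until it rests against the stop at the bottom. Then take the wider of the two panels out of the black stand and push it down into the spring clips across the chute, behind the cup, until it sits fully home, and let go of it. Leave the narrower panel standing where it is.

Things in the scene. Friction and masses are not known exactly. Their poses are not given: they have to be found in the camera images.
- feeder: fixed grey and aluminium sample feeder, base 270 x 146 mm. Origin on the table under the gate line; +x points downhill along the chute, y across, z up. Its channel, centred on y = 0, is 46 mm wide inside, with walls 5 mm thick standing 8 mm above its floor. Level loading deck from x = -190 to -85 mm, floor 71 mm above the table; then the slope of 14 degrees down to the stop
- crest (a point): point on the channel floor, on the centreline, where the level deck becomes the slope: 85 mm uphill of the gate line, 71 mm above the table (the slope's floor is 50 mm above the table at the gate line). Axes as the feeder's
- cup_home (a point): where the cup's centre is when it rests against the stop, tilted with the slope: 37 mm downhill of the gate line, 56 mm above the table. The stop is a 16 mm high steel block across the channel, its face 54 mm down the slope from the gate line. Axes as the feeder's
- gate_home (a point): where the gate panel's centre is when fully home, above the gate line, 111 mm above the table. Axes as the feeder's: the panel's faces look along x
- clips (a point): point on the gate line at seat height, 61 mm above the table, where the panel's lower edge comes to rest. At |y| = 40 to 60 mm stand pairs of spring leaves, one uphill and one downhill: tips 3 mm apart 83 mm above the table, flaring to about 19 mm apart at 105 mm. End plates (tops 109 mm above the table) leave 126 mm in y for the panel. Axes as the feeder's
- cup_center (a point): white sample cup, a solid cylinder 40 mm in diameter and 30 mm high with a thin steel band; this is its centre, half-way up. At the start it stands upright in the channel on the loading deck. About 90 g; on the slope it stays where it is left and does not slide by itself
- gate_center (a point): centre of the gate panel, the wider aluminium panel: 120 mm wide (y), 100 mm tall (z), front and back alike. Top edge: grip rail 10 mm thick (x), 24 mm high; then 4 mm sheet; bottom edge: bead 8 mm thick, 20 mm high, which the spring leaves snap over. 180 g, too light to open the clips: pushing it home takes some 8 to 15 N, then it stays. Starts upright in the stand
- cover_center (a point): centre of the narrower panel, 80 mm wide and otherwise like the gate panel, standing in the other slot of the stand; not needed, leave it standing
- stand: fixed black plastic parts stand, 125 x 150 mm, origin on the table at its centre; two slots 11 mm wide run along its y at x = -34 and +34 mm, cheeks 34 mm high, slot floors (the panels' lower edges) 8 mm above the table. Either panel can be in either slot; it lifts straight up
Not all that is in view belongs to the job. There is more than one size of the part that bears cup_center; the job needs the middle-sized.

How it is judged:
On the way, in this order (a step that is already met when the one before it is completed fails the run):
1. the sample cup rests on the slope against the stop (distance between cup_center and cup_home below 0.005 m and x of cup_center in the frame of cup_home above -0.003 m), for 0.2 s.
2. the gate panel is fully home in the clips (horizontal distance between gate_center and gate_home below 0.006 m and z of gate_center in the frame of gate_home below 0.0025 m and angle between gate_center's own z axis and vertical below 0.08 rad), for 0.2 s.
At the end, for the whole second after the job is handed in: cup centre within 5 mm of its place at the stop, at most 3 mm short; gate panel in the clips within 6 mm sideways and 2.5 mm above fully home, upright within 0.08 rad, square to the chute within 0.12 rad; narrower panel within 20 mm of where it stood (all of step 1 and all of step 2 and angle between the x axis of gate_center and the x axis of gate_home, either way round below 0.12 rad and distance of cover_center from where it was at the start of the episode below 0.02 m); the robot touches nothing.
It fails at once if the narrower panel is pulled out of its place or knocked over (distance of cover_center from where it was at the start of the episode above 0.02 m).
It also fails if it takes over 58 s, if anything falls off the work surface, if the arm or the gripper's body presses on something with over 40 N, if the wrist force passes 120 N, or if a joint passes its speed limit or range.

### The arm

A 6-joint arm with a two-finger parallel gripper is mounted at the origin on the work surface. World frame = base frame: x ahead of the robot, y to its left, z up, the work surface at z = 0. Lengths are in m, angles in rad, forces in N, time in s.
With the tool pointing down it reaches from about 0.3 to 0.875 m from the base axis. Payload 6.4 kg.
Tool frame: the origin (TCP) lies between the finger pads; the fingertips stand ctrl.tip_extent ahead of it and the grasp point (between the pads) is the TCP (ctrl.tip_extent is the distance from the TCP to the fingertips, in m); z points along the fingers, y is the line along which they close (so a half turn about z gives the same grasp; the last joint's range is limited). The gripper opens to 85 mm and grips with 20 to 120 N. Pads are 22 mm wide; open, the fingers measure 114 mm over their backs; the gripper's body (76 mm by 85 mm) begins 54 mm behind the grasp point. The pads swing forward as they close: fully open they stand 13 mm farther back than shut.
Start: joints at [1.064, 0.181, 1.607, -0, 1.354, -0.206], TCP at [0.17, 0.549, 0.25] pointing down, gripper open.
Joint ranges: [-2.99, 2.99], [-0.89, 2.07], [0.3, 2.58], [-1.14, 4.28], [0, 2.63], [-3.12, 3.12]. Speed limits (rad/s): [2.57, 2.57, 3.01, 3.14, 3.14, 3.14].

### API

Orientations are given as a unit quaternion [w, x, y, z].
In Python, from bench import ctrl gives the robot as it stands.
- The arm moves only by the tool send_rows, never from a script. Its arguments are lists of equal length, an entry for each row: "dr": the turn, a rotation vector about the tool's x, y, z in units of 6 degrees (1.0 is 6 degrees), a list of three; "xyz": the shift along the tool's x, y, z in cm, a list of three; "jaw": the opening in per cent of the stroke, from 0 (shut) to 100 (fully open). In form: {"dr": [[wx, wy, wz], ...], "xyz": [[dx, dy, dz], ...], "jaw": [jaw, ...]}. A call has exactly 8 rows; each row is the pose to reach, as a shift and turn from the pose commanded when the call began, along the tool's axes at that moment; what a row does not reach only later rows make up. A row lasts 1/8 s, in which the tool goes at most 62.5 mm and 10.7 degrees, less where a joint would pass 70% of its speed; a pose out of reach is approached as far as the arm can. A call with a gripper value outside its range is refused whole. The fingers move at their own pace and stop on an object; the grip force is fixed at half the most. Time passes only in rows, so rows that repeat a pose let the fingers close, or fill a call up. It gives the time, the measured TCP pose, the force, the opening and the grip force at its end, in the units of the state.
- ctrl.get_obs(): the state, without advancing time (a new reading comes with each control period).
- ctrl.camera(name): name is "side" or "top" or "wrist"; returns the picture (400x640x3 uint8, red, green, blue); there is no depth.
- ctrl.calibration(name): a dict with "camera_matrix" (3x3 intrinsics, pixels), "world_from_camera" (4x4, takes a point from camera to world coordinates). Camera axes: x right, y up, looking along -z (the intrinsics and any distortion apply to the point x, -y, -z); pixel columns grow to the right and rows downward; lengths in m; the calibration is good to about 2 mm. A picture is of the moment at which its call begins: read the wrist's pose just before it. calibration takes no time and is no camera call; for the wrist camera it gives the pose at the moment of the call.
- ctrl.hand_in(): hands the job in; it is judged then, once.
The state is a dict: "time_s": time; "q": joint angles; "dq": joint speeds; "joint_efforts": joint torques, N m; "eef_pos": TCP position; "eef_rot": TCP orientation; "wrist_force": force on the tool from outside, world axes, zero at the start; "torque": the same for the moment, N m; "opening": opening from 0.0 (shut) to 1.0 (fully open); "grasp_force": force on a finger pad.
Only numpy, scipy, OpenCV 4.12 (cv2) and the standard library are available. Lean on these libraries where they do the work, as an engineer would, in place of code of your own. Each camera call takes 0.05 s, during which the arm holds its last target. There are 200 camera calls.

## Working session

There is one attempt and no reset: what is moved stays moved. The work goes in short steps, Python scripts to look and compute and a tool call to move; the robot and the scene stay as the last step left them, time stands still between calls to the robot, and variables do not carry over. Pictures are saved under pics/ and viewed, at most 10 in all, crops included, and the job is handed in when it is done.

Besides the shell and the picture viewer there is one more tool, called as name(argument=value, ...) on one line, values as JSON. send_rows: Moves the arm, as the interface text tells. Its arguments: {"type":"object","properties":{"dr":{"type":"array","items":{"type":"array","items":{"type":"number"}}},"xyz":{"type":"array","items":{"type":"array","items":{"type":"number"}}},"jaw":{"type":"array","items":{"type":"number"}}},"required":["dr","xyz","jaw"]}

```bash
mkdir -p pics; ls; python3 - <<'E'
from bench import ctrl
import cv2,numpy as np
for n in ("top","side"):
    cv2.imwrite(f"pics/{n}0.png",cv2.cvtColor(ctrl.camera(n),cv2.COLOR_RGB2BGR))
    c=ctrl.calibration(n);print(n,{k:np.round(v,4).tolist() if not isinstance(v,str) else v for k,v in c.items()})
print(ctrl.tip_extent,ctrl.get_obs())
E
```

```text
pics
top {'camera_matrix': [[492.346, 0.0, 326.1994], [0.0, 492.346, 203.5978], [0.0, 0.0, 1.0]], 'world_from_camera': [[0.0107, 0.9985, -0.0538, 0.5259], [-0.9998, 0.0097, -0.0197, -0.0336], [-0.0192, 0.054, 0.9984, 1.2579], [0.0, 0.0, 0.0, 1.0]]}
side {'camera_matrix': [[445.3405, 0.0, 316.0752], [0.0, 445.3405, 202.3598], [0.0, 0.0, 1.0]], 'world_from_camera': [[-0.9135, 0.2269, -0.3377, 0.3187], [-0.4065, -0.4753, 0.7803, 0.6319], [0.0166, 0.85, 0.5265, 0.5369], [0.0, 0.0, 0.0, 1.0]]}
0.019 {'time_s': 0.1, 'q': array([ 1.06370117e+00,  1.81485039e-01,  1.60789010e+00, -1.76165713e-06,
        1.35381069e+00, -2.06307795e-01]), 'dq': array([-1.75102240e-03, -7.73522813e-06, -2.11302797e-03, -2.27050041e-04,
        5.55396566e-04, -5.03380003e-05]), 'joint_efforts': array([ 1.05697927e-03, -4.45879126e+01, -3.52240634e+01, -2.60057577e-04,
        4.18346026e-03, -3.66619929e-06]), 'eef_pos': array([0.17011515, 0.54877513, 0.2494726 ]), 'eef_rot': array([-2.77349042e-04,  1.49827147e-01,  9.88711885e-01, -7.46741093e-04]), 'wrist_force': array([-0.1579377 , -0.67946754, -0.27142676]), 'torque': array([ 0.02756825,  0.00531807, -0.0120132 ]), 'grasp_force': 0.0, 'opening': 1.0043829888432543}
```

View pics/top0.png

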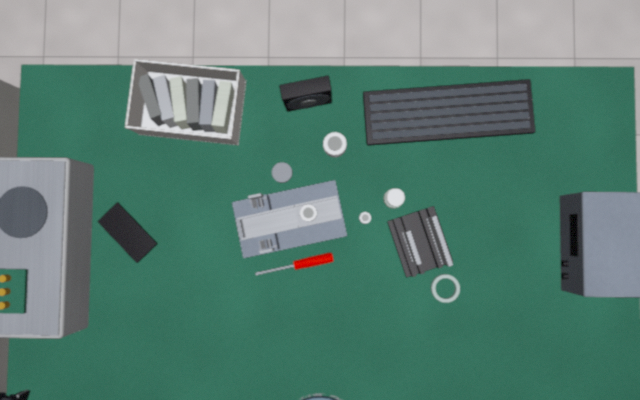

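View pics/side0.png

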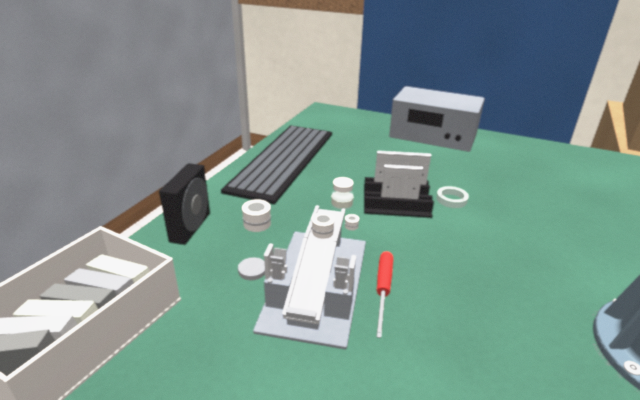

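The top view shows the feeder around (290,220), with its clips at (257,200) and (265,245), so downhill is to the left. The cup is in the channel at (308,213) and the stand is at (420,241), with the narrow panel in its left slot and the wide one in its right.

Things that could be taken for the cup:
- (308,213): in the channel on the deck
- (335,144): larger
- (365,217): small
- (395,198): white, off the deck
- (282,172): grey disc

I choose (308,213), and check it in a close crop.

```bash
python3 - <<'E'
import cv2
a=cv2.imread("pics/top0.png")[165:285,220:460]
b=cv2.resize(a[:, :],None,fx=3.3,fy=3.3,interpolation=cv2.INTER_CUBIC)
f=cv2.resize(cv2.imread("pics/top0.png")[175:265,226:354],None,fx=6.25,fy=6.25,interpolation=cv2.INTER_CUBIC)
s=cv2.resize(cv2.imread("pics/top0.png")[200:284,380:464],None,fx=7,fy=7,interpolation=cv2.INTER_CUBIC)
cv2.imwrite("pics/f.png",f);cv2.imwrite("pics/s.png",s)
E
```

```text
(no output)
```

View pics/f.png

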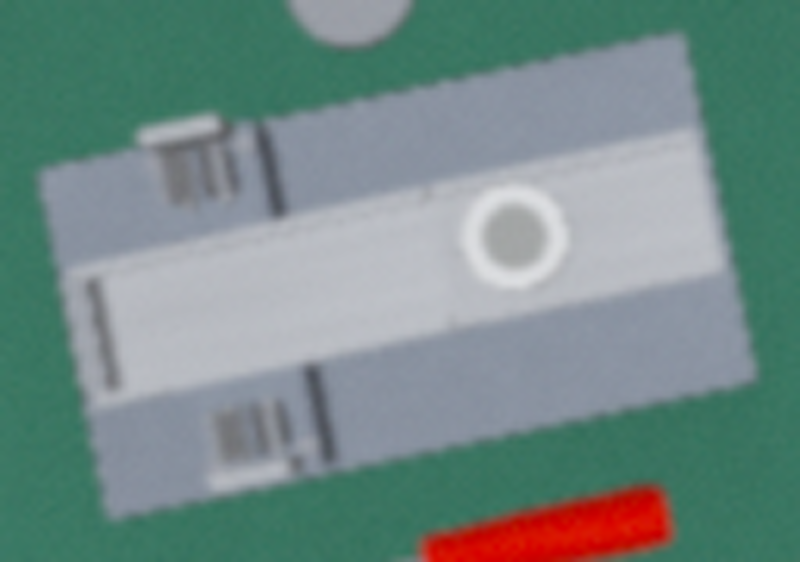

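View pics/s.png

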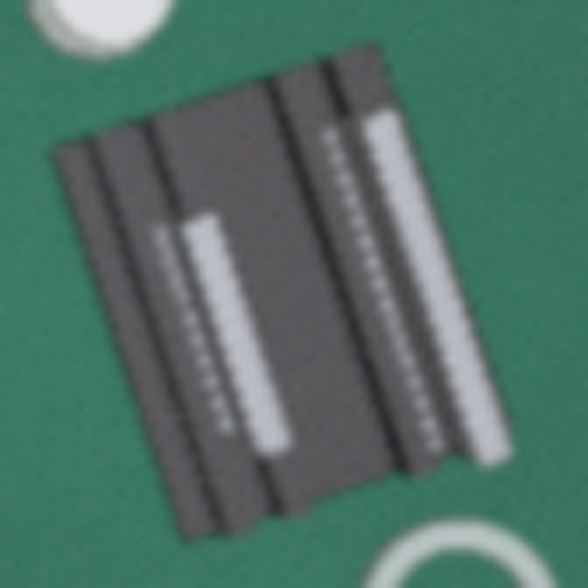

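The feeder crop confirms the cup in the channel at about (308,213), 40 mm across. The end plates are at about (255,196) and (266,251). The stand crop shows the wide rail from (434,216) to (450,266), and the narrow one from (408,231) to (419,264).

```bash
cat > h.py <<'E'
import numpy as np
from bench import ctrl
from scipy.spatial.transform import Rotation as R
def ray(n,p,z,c=None):
    c=c or ctrl.calibration(n);K=c["camera_matrix"];T=c["world_from_camera"]
    d=np.linalg.solve(K,[p[0],p[1],1]);d=T[:3,:3]@(d*[1,-1,-1])
    return T[:3,3]+d*(z-T[2,3])/d[2]
def tool(p,rot=None):
    "world shift -> tool cm"
    o=ctrl.get_obs();q=o["eef_rot"];Rm=R.from_quat(np.r_[q[1:],q[0]])
    return Rm, Rm.inv().apply(np.array(p)-o["eef_pos"])*100
E
python3 - <<'E'
from h import *
F=lambda p,z:ray("top",(226+(p[0]+.5)/6.25-.5,175+(p[1]+.5)/6.25-.5),z)
S=lambda p,z:ray("top",(380+(p[0]+.5)/7-.5,200+(p[1]+.5)/7-.5),z)
np.set_printoptions(precision=4,suppress=True)
for zb in (0,.01):
    P=[F(p,zb) for p in ((40,168),(688,33),(757,378),(108,520))]
    print(zb,np.mean(P,0),[np.linalg.norm(P[i]-P[i-1]) for i in range(4)],[np.degrees(np.arctan2(*(a-b)[1::-1])) for a,b in ((P[0],P[1]),(P[3],P[2]))])
    d=(P[0]-P[1]+P[3]-P[2]);d/=np.linalg.norm(d);print("gateline",np.mean(P,0)+.055*d)
a,b=F((180,130),.109),F((248,476),.109);print("endpl",a,b,(a+b)/2,np.linalg.norm(a-b),np.degrees(np.arctan2(*(a-b)[1::-1])))
a,b=F((428,190),.079),F((455,322),.079);print("crest",a,b,(a+b)/2,np.linalg.norm(a-b))
print("cup",F((515,236),.101), "diam",np.linalg.norm(F((460,236),.101)-F((569,236),.101)))
for n,(p,q) in dict(gate=((382,112),(492,462)),cover=((200,217),(273,450))).items():
    a,b=S(p,.108),S(q,.108);print(n,a,b,(a+b)/2,np.linalg.norm(a-b),np.degrees(np.arctan2(*(a-b)[1::-1])))
for z in (.034,):print("stand",S((55,148),z),S((372,45),z),S((187,540),z))
Rm,_=tool((0,0,0));print(Rm.as_matrix())
E
```

```text
0 [0.5547 0.0855 0.    ] [np.float64(0.1469771589523092), np.float64(0.2720280224402286), np.float64(0.14403177494319047), np.float64(0.27123804134124607)] [np.float64(102.32157293947824), np.float64(102.94478895193268)]
gateline [0.5426 0.1391 0.    ]
0.01 [0.5544 0.0845 0.01  ] [np.float64(0.14580868343385198), np.float64(0.26986538651215985), np.float64(0.1428867153699838), np.float64(0.2690816858011015)] [np.float64(102.32157293947824), np.float64(102.94478895193267)]
gateline [0.5424 0.1382 0.01  ]
endpl [0.6055 0.1579 0.109 ] [0.4764 0.13   0.109 ] [0.5409 0.1439 0.109 ] 0.13204863950525408 12.172549680249041
crest [0.5853 0.0669 0.079 ] [0.5348 0.0558 0.079 ] [0.5601 0.0613 0.079 ] 0.05174342557717022
cup [0.5672 0.032  0.101 ] diam 0.04107258956821837
gate [ 0.5624 -0.2623  0.108 ] [ 0.4471 -0.2984  0.108 ] [ 0.5047 -0.2803  0.108 ] 0.12078708637207325 17.374337435492492
cover [ 0.5269 -0.2021  0.108 ] [ 0.4502 -0.2263  0.108 ] [ 0.4885 -0.2142  0.108 ] 0.08043653498680087 17.517992913133106
stand [ 0.5508 -0.1617  0.034 ] [ 0.5884 -0.2735  0.034 ] [ 0.4134 -0.2085  0.034 ]
[[-0.9551  0.2963 -0.0008]
 [ 0.2963  0.9551 -0.0014]
 [ 0.0003 -0.0016 -1.    ]]
```

send_rows(dr=[[0,0,-0.4],[0,0,-0.8],[0,0,-1.2],[0,0,-1.6],[0,0,-2],[0,0,-2.4],[0,0,-2.5],[0,0,-2.5]], xyz=[[-4,-3,0],[-8,-6,0],[-12,-9,0],[-16,-12,0],[-20,-15,0],[-24,-18,0],[-28,-21,0],[-28,-21,0]], jaw=[0,0,0,0,0,0,0,0])

```text
time_s: 1.1
eef_pos: [0.3771, 0.2633, 0.25]
eef_rot: [-0.0, 0.022, 1.0, -0.0]
wrist_force: [-0.8, 1.4, -0.1]
opening: -0.001
grasp_force: 0.0
```

```bash
cat >> h.py <<'E'
np.set_printoptions(precision=4,suppress=True)
G=np.array([.5415,.142]); YAW=102.5
def fe(x,y,z,G=G,yaw=YAW):
    a=np.radians(yaw);u=np.array([np.cos(a),np.sin(a)]);n=np.array([-u[1],u[0]])
    return np.r_[G+x*u+y*n,z]
def info(*pts,yaw=None):
    o=ctrl.get_obs();Rm,_=tool((0,0,0));M=Rm.as_matrix();y=np.degrees(np.arctan2(M[1,1],M[0,1]))
    print("t",o["time_s"],"pos",o["eef_pos"],"yaw",y,"zaxis",M[:,2],"F",o["wrist_force"],"open",o["opening"],"gf",o["grasp_force"])
    if yaw is not None: print("dr z",-(yaw-y)/6, "tilt fix dr", Rm.inv().apply(np.cross(M[:,2],[0,0,-1]))/np.radians(6))
    for p in pts: print(p,"tool cm",tool(p)[1])
E
python3 -c "
from h import *
info(fe(-.165,0,.25),fe(-.165,0,.10),yaw=102.5);print(ctrl.get_obs()['q'])"
```

```text
t 1.1 pos [0.3771 0.2633 0.25  ] yaw 87.47369126809865 zaxis [-0.0001 -0.0007 -1.    ] F [-0.8032  1.433  -0.0707] open -0.0012194010497366427 gf 0.0
dr z -2.5043847886502255 tilt fix dr [-0.0065 -0.0005  0.    ]
[ 0.5772 -0.0191  0.25  ] tool cm [-21.2402 -27.3293   0.0206]
[ 0.5772 -0.0191  0.1   ] tool cm [-21.2409 -27.3191  15.0206]
[ 0.351  -0.0844  1.8843 -0.0006  1.342  -1.1756]
```

send_rows(dr=[[0,0,-0.4],[0,0,-0.8],[0,0,-1.2],[0,0,-1.6],[0,0,-2],[0,0,-2.5],[0,0,-2.5],[0,0,-2.5]], xyz=[[-3.5,-4.5,0],[-7,-9,0],[-10.5,-13.5,0],[-14,-18,0],[-17.5,-22.5,0],[-21.2,-27.3,0],[-21.2,-27.3,3],[-21.2,-27.3,3]], jaw=[0,0,0,0,0,0,0,0])

```text
time_s: 2.1
eef_pos: [0.5749, -0.0143, 0.2172]
eef_rot: [-0.003, -0.111, 0.994, 0.001]
wrist_force: [-0.5, -0.3, 0.2]
opening: 0.002
grasp_force: 0.0
```

```bash
python3 - <<'E'
from h import *
import cv2
c=ctrl.calibration("wrist")
im=ctrl.camera("wrist");cv2.imwrite("pics/w1.png",cv2.cvtColor(im,cv2.COLOR_RGB2BGR))
np.save("w1.npy",np.array([c["camera_matrix"],c["world_from_camera"]],dtype=object),allow_pickle=True)
info(fe(-.165,0,.10),yaw=102.5)
E
```

```text
t 2.15 pos [ 0.5756 -0.0141  0.2189] yaw 102.80509008572156 zaxis [-0.0037  0.0013 -1.    ] F [ 0.3582 -0.4327  1.0052] open -0.003469488755915661 gf 0.0
dr z 0.050848347620259915 tilt fix dr [ 0.0195 -0.0319 -0.    ]
[ 0.5772 -0.0191  0.1   ] tool cm [-0.0838 -0.5479 11.8935]
```

View pics/w1.png

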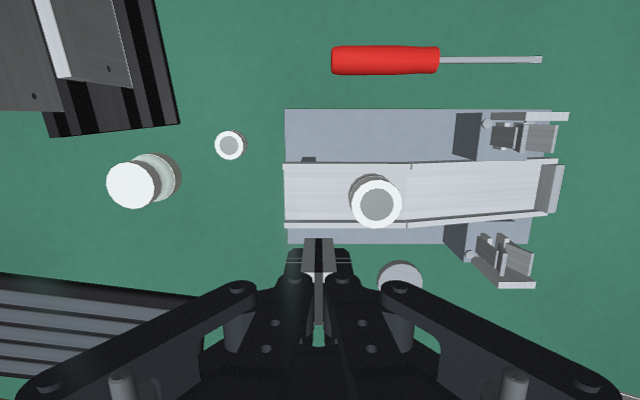

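The wrist view shows the cup top at (377,204), the deck end at (284,163) to (286,227), the crest at (410,165) to (406,226), the stop at (548,187) and the end plates at about (550,115) and (518,284).

```bash
python3 - <<'E'
from h import *
a=np.load("w1.npy",allow_pickle=True);c=dict(camera_matrix=a[0].astype(float),world_from_camera=a[1].astype(float))
r=lambda p,z:ray("",p,z,c)
u=fe(1,0,0)[:2]-G
for n,P,z in (("deckend",((284,163),(286,227)),.079),("crest",((410,165),(406,226)),.079),("cup",((377,204),),.101),
  ("endplates",((549,117),(517,285)),.109),("stoptop",((541,163),(556,165),(551,215),(536,210)),.056)):
    W=[r(p,z) for p in P];m=np.mean(W,0)
    n_=np.array([-u[1],u[0]]);print(n,m,"feeder xy",(m[:2]-G)@u*1000,(m[:2]-G)@n_*1000,"w",np.linalg.norm(W[0]-W[-1]), [((w[:2]-G)@u*1000).round(1) for w in W])
E
```

```text
deckend [ 0.5807 -0.0407  0.079 ] feeder xy -186.8944368492138 1.231892012219661 w 0.05581502084234116 [np.float64(-187.1), np.float64(-186.7)]
crest [0.5582 0.061  0.079 ] feeder xy -82.68491946215941 1.2220558304156839 w 0.0533055118391508 [np.float64(-83.0), np.float64(-82.3)]
cup [0.5655 0.0317 0.101 ] feeder xy -112.88611098092314 0.4111902454566607 w 0.0 [np.float64(-112.9)]
endplates [0.54   0.1451 0.109 ] feeder xy 3.303284542881227 0.772483830727134 w 0.13199334989798353 [np.float64(3.8), np.float64(2.8)]
stoptop [0.5277 0.1904 0.056 ] feeder xy 50.287245550078374 3.0289378511877683 w 0.04416394831152977 [np.float64(41.4), np.float64(55.2), np.float64(59.7), np.float64(44.8)]
```

```bash
sed -i 's/^G=.*; YAW/G=np.array([.540,.1442]); YAW/' h.py; python3 -c "
from h import *
info(fe(-.163,0,.10),fe(-.163,0,.2),yaw=102.5)"
```

```text
t 2.15 pos [ 0.5756 -0.0141  0.2189] yaw 102.80509008572156 zaxis [-0.0037  0.0013 -1.    ] F [ 0.3582 -0.4327  1.0052] open -0.003469488755915661 gf 0.0
dr z 0.050848347620259915 tilt fix dr [ 0.0195 -0.0319 -0.    ]
[ 0.5753 -0.0149  0.1   ] tool cm [ 0.0126 -0.1001 11.8947]
[ 0.5753 -0.0149  0.2   ] tool cm [ 0.0461 -0.0796  1.8948]
```

send_rows(dr=[[0,0,0],[0,0,0],[0,0,0],[0,0,0],[0,0,0],[0,0,0],[0,0,0],[0,0,0]], xyz=[[0,0,2],[0,0,4],[0,0,6],[0,0,7],[0,0,7],[0,0,7],[0,0,7],[0,0,7]], jaw=[0,0,0,0,0,0,0,0])

```text
time_s: 3.15
eef_pos: [0.5771, -0.0155, 0.1509]
eef_rot: [0.0, -0.111, 0.994, -0.0]
wrist_force: [0.4, 0.2, 0.2]
opening: 0.001
grasp_force: 0.0
```

```bash
python3 -c "
from h import *
info(fe(-.163,0,.10),yaw=102.5)"
```

```text
t 3.15 pos [ 0.5771 -0.0155  0.1509] yaw 102.76492357734008 zaxis [ 0.0009 -0.0002 -1.    ] F [0.4474 0.1503 0.1674] open 0.0006192085148218118 gf 0.0
dr z 0.04415392955668077 tilt fix dr [-0.0038  0.0076  0.    ]
[ 0.5753 -0.0149  0.1   ] tool cm [0.1649 0.0952 5.0875]
```

send_rows(dr=[[0,0,0],[0,0,0],[0,0,0],[0,0,0],[0,0,0],[0,0,0],[0,0,0],[0,0,0]], xyz=[[0.1,0,2],[0.15,0,4],[0.15,0,5.1],[0.15,0.5,5.1],[0.15,1.2,5.1],[0.15,2,5.1],[0.15,2.8,5.1],[0.15,3.6,5.1]], jaw=[0,0,0,0,0,0,0,0])

```text
time_s: 4.15
eef_pos: [0.5676, 0.0199, 0.0998]
eef_rot: [0.0, -0.111, 0.994, -0.0]
wrist_force: [1.6, -2.0, 0.8]
opening: -0.0
grasp_force: 0.6
```

```bash
python3 -c "
from h import *
import cv2
info(fe(-.09,0,.0995),fe(-.005,0,.0795),yaw=102.5)
im=ctrl.camera('side')[160:340,220:400];cv2.imwrite('pics/s1.png',cv2.cvtColor(cv2.resize(im,None,fx=3,fy=3),cv2.COLOR_RGB2BGR))"
```

```text
t 4.15 pos [0.5676 0.0199 0.0998] yaw 102.77755607343397 zaxis [ 0.001  -0.0003 -1.    ] F [ 1.599  -2.0432  0.8096] open -0.00044643705752809757 gf 0.6325368583202362
dr z 0.046259345572328435 tilt fix dr [-0.0054  0.0087 -0.    ]
[0.5595 0.0563 0.0995] tool cm [-0.0155  3.7332  0.0284]
[0.5411 0.1393 0.0795] tool cm [-0.0549 12.2342  2.0237]
```

View pics/s1.png

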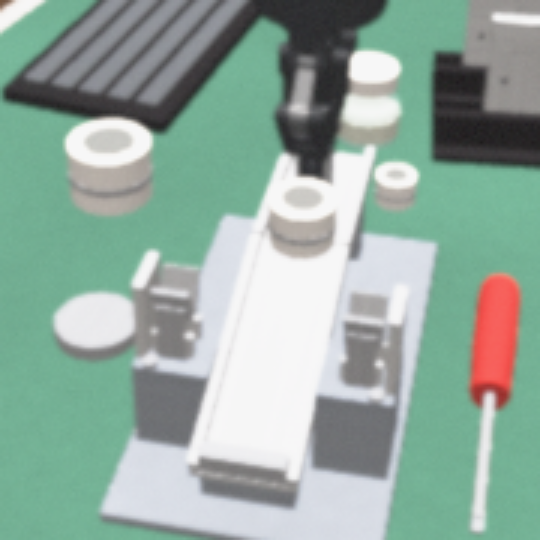

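The crop shows the closed fingers pushing on the cup, with the cup at the crest at (302,215).

send_rows(dr=[[0,0,0],[0,0,0],[0,0,0],[0,0,0],[0,0,0],[0,0,0],[0,0,0],[0,0,0]], xyz=[[0,0.8,0],[0,1.6,0],[0,2.5,0],[0,3.5,0],[0,4.5,0.1],[0,5.5,0.3],[0,6.5,0.6],[0,7.5,0.85]], jaw=[0,0,0,0,0,0,0,0])

```text
time_s: 5.2
eef_pos: [0.5506, 0.0932, 0.0906]
eef_rot: [0.0, -0.111, 0.994, -0.0]
wrist_force: [0.6, -0.5, 0.2]
opening: -0.003
grasp_force: 0.4
```

send_rows(dr=[[0,0,0],[0,0,0],[0,0,0],[0,0,0],[0,0,0],[0,0,0],[0,0,0],[0,0,0]], xyz=[[0,0.8,0.2],[0,1.6,0.4],[0,2.4,0.6],[0,3.2,0.8],[0,3.8,0.95],[0,4.2,1.05],[0,4.5,1.1],[0,4.5,1.1]], jaw=[0,0,0,0,0,0,0,0])

```text
time_s: 6.2
eef_pos: [0.5407, 0.1366, 0.0797]
eef_rot: [-0.0, -0.111, 0.994, 0.0]
wrist_force: [-0.0, 0.2, -0.0]
opening: 0.001
grasp_force: 0.0
```

```bash
python3 -c "
from h import *
import cv2
info(fe(.0013,0,.078),yaw=102.5)
im=ctrl.camera('side')[200:340,230:400];cv2.imwrite('pics/s2.png',cv2.cvtColor(cv2.resize(im,None,fx=3.5,fy=3.5),cv2.COLOR_RGB2BGR))"
```

```text
t 6.2 pos [0.5407 0.1366 0.0797] yaw 102.77390334027807 zaxis [-0.0003  0.0001 -1.    ] F [-0.0299  0.1737 -0.0495] open 0.0011331837450027193 gf 0.0
dr z 0.04565055671301129 tilt fix dr [ 0.0015 -0.0023  0.    ]
[0.5397 0.1455 0.078 ] tool cm [-0.1039  0.885   0.1666]
```

View pics/s2.png

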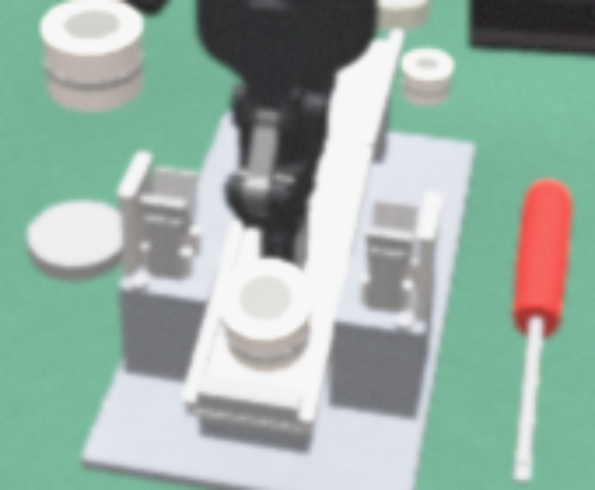

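The cup at (265,305) is still about 1 cm short of the stop at (250,400). I push on slowly.

send_rows(dr=[[0,0,0],[0,0,0],[0,0,0],[0,0,0],[0,0,0],[0,0,0],[0,0,0],[0,0,0]], xyz=[[0,0.2,0],[0,0.4,0.05],[0,0.55,0.1],[0,0.65,0.15],[0,0.75,0.15],[0,0.8,0.15],[0,0.85,0.15],[0,0.9,0.15]], jaw=[0,0,0,0,0,0,0,0])

```text
time_s: 7.25
eef_pos: [0.5388, 0.1452, 0.0783]
eef_rot: [-0.0, -0.111, 0.994, 0.0]
wrist_force: [0.9, 0.5, -1.0]
opening: -0.0
grasp_force: 0.1
```

```bash
python3 -c "
from h import *
info(fe(.0013,0,.078),yaw=102.5)"
```

```text
t 7.25 pos [0.5388 0.1452 0.0783] yaw 102.7647407016477 zaxis [-0.0001  0.     -1.    ] F [ 0.8679  0.4767 -0.9778] open -0.00022597061373965164 gf 0.1181616447865963
dr z 0.044123450274616026 tilt fix dr [ 0.0002 -0.0005 -0.    ]
[0.5397 0.1455 0.078 ] tool cm [-0.0948  0.0029  0.0262]
```

send_rows(dr=[[0,0,0],[0,0,0],[0,0,0],[0,0,0],[0,0,0],[0,0,0],[0,0,0],[0,0,0]], xyz=[[0,0.05,0],[0,0.1,0],[0,0.15,0],[0,0.2,0.05],[0,0.25,0.05],[0,0.3,0.05],[0,0.35,0.05],[0,0.35,0.05]], jaw=[0,0,0,0,0,0,0,0])

```text
time_s: 8.25
eef_pos: [0.538, 0.1487, 0.0778]
eef_rot: [-0.0, -0.111, 0.994, 0.0]
wrist_force: [0.1, -0.3, -0.1]
opening: 0.002
grasp_force: 0.1
```

send_rows(dr=[[0,0,0],[0,0,0],[0,0,0],[0,0,0],[0,0,0],[0,0,0],[0,0,0],[0,0,0]], xyz=[[0,0.05,0],[0,0.1,0],[0,0.15,0],[0,0.2,0.05],[0,0.25,0.05],[0,0.3,0.05],[0,0.35,0.05],[0,0.4,0.1]], jaw=[0,0,0,0,0,0,0,0])

```text
time_s: 9.25
eef_pos: [0.5389, 0.151, 0.078]
eef_rot: [0.001, -0.111, 0.994, -0.001]
wrist_force: [1.5, -10.3, 6.1]
opening: 0.001
grasp_force: 6.0
```

```bash
python3 -c "
from h import *
import cv2
info(fe(.0013,0,.078),yaw=102.5)
im=ctrl.camera('side')[230:340,260:380];cv2.imwrite('pics/s3.png',cv2.cvtColor(cv2.resize(im,None,fx=5,fy=5,interpolation=2),cv2.COLOR_RGB2BGR))"
```

```text
t 9.25 pos [0.5389 0.151  0.078 ] yaw 102.77240781656653 zaxis [ 0.0033 -0.0025 -1.    ] F [  1.4772 -10.2737   6.1219] open 0.0006528610904853844 gf 5.990803241729736
dr z 0.045401302761087926 tilt fix dr [-0.0303  0.0252 -0.    ]
[0.5397 0.1455 0.078 ] tool cm [ 0.0378 -0.5547 -0.0025]
```

View pics/s3.png

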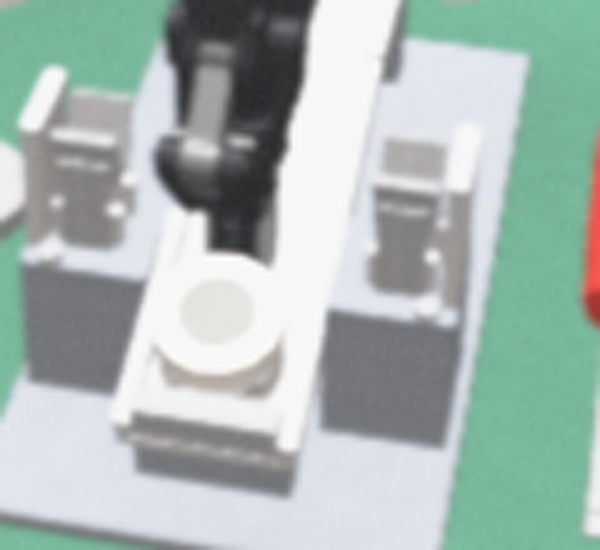

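The cup sits against the stop at (215,330), with 10 N of contact. I retreat.

send_rows(dr=[[0,0,0],[0,0,0],[0,0,0],[0,0,0],[0,0,0],[0,0,0],[0,0,0],[0,0,0]], xyz=[[0,-0.4,-0.1],[0,-1.2,-0.3],[0,-2.4,-0.6],[0,-3.6,-2.5],[0,-4.5,-6],[0,-4.5,-11],[0,-4.5,-15],[0,-4.5,-15]], jaw=[0,0,0,0,0,0,0,0])

```text
time_s: 10.3
eef_pos: [0.5498, 0.1081, 0.2325]
eef_rot: [0.005, -0.111, 0.994, -0.001]
wrist_force: [-0.3, -0.6, -0.2]
opening: -0.001
grasp_force: 0.0
```

```bash
python3 -c "
from h import *
info((.5047,-.2803,.25),(.5047,-.2803,.096),yaw=107.4)
import cv2
c=ctrl.calibration('side');im=ctrl.camera('side')[230:340,260:380];cv2.imwrite('pics/s4.png',cv2.cvtColor(cv2.resize(im,None,fx=5,fy=5,interpolation=2),cv2.COLOR_RGB2BGR))
K=c['camera_matrix'];T=c['world_from_camera']
# expected cup top centre and rim pixels (crop coords)
t=np.radians(14);C=fe(.037,0,.056)
for s in (15,):
  u=fe(1,0,0)-fe(0,0,0);n=fe(0,1,0)-fe(0,0,0);ax=np.sin(t)*u+np.array([0,0,np.cos(t)]);sl=np.cos(t)*u-np.array([0,0,np.sin(t)])
  for nm,v in (('top',.015*ax),('top downhill',.015*ax+.02*sl),('top uphill',.015*ax-.02*sl),('l',.015*ax+.02*n),('r',.015*ax-.02*n)):
    p=np.linalg.inv(T)@np.r_[C+v,1];p=K@(p[:3]*[1,-1,-1]);p=p[:2]/p[2];print(nm,(p-[260,230]+.5)*5-.5)
"
```

```text
t 10.3 pos [0.5498 0.1081 0.2325] yaw 102.74411312913554 zaxis [ 0.0094 -0.0001 -1.    ] F [-0.349  -0.6065 -0.1686] open -0.0013474542269084706 gf 0.0
dr z -0.7759811451440773 tilt fix dr [-0.0203  0.087   0.    ]
(0.5047, -0.2803, 0.25) tool cm [ 12.9518 -36.8869  -1.7914]
(0.5047, -0.2803, 0.096) tool cm [ 13.0921 -36.8541  13.6079]
top [216.7179 315.3992]
top downhill [201.8959 372.8064]
top uphill [230.9451 260.2956]
l [282.1504 325.5524]
r [151.9135 305.3434]
```

View pics/s4.png

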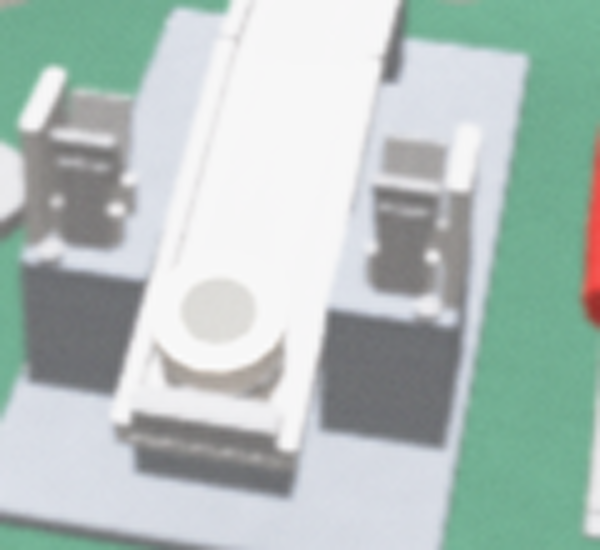

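The cup stayed at the stop: its top centre is at (218,313), against (217,315) predicted. Next, to the gate panel.

send_rows(dr=[[0,0,-0.1],[0,0,-0.2],[0,0,-0.3],[0,0,-0.4],[0,0,-0.5],[0,0,-0.6],[0,0,-0.7],[0,0,-0.78]], xyz=[[1.3,-3.7,-1],[3.2,-9,-1.5],[5,-14.5,-1.5],[7,-20,-1.5],[9,-25.5,-1.5],[11,-31,-1.5],[12.5,-35.5,-1.5],[13,-36.9,-1.5]], jaw=[40,40,40,40,40,40,40,40])

```text
time_s: 11.35
eef_pos: [0.5004, -0.2825, 0.2406]
eef_rot: [-0.001, -0.15, 0.989, 0.001]
wrist_force: [-0.7, 1.0, -0.7]
opening: 0.394
grasp_force: 0.0
```

```bash
python3 -c "
from h import *
info((.5047,-.2803,.15),(.5047,-.2803,.096),yaw=107.4);print(ctrl.get_obs()['q'])"
```

```text
t 11.35 pos [ 0.5004 -0.2825  0.2406] yaw 107.26462342685974 zaxis [-0.0018  0.0012 -1.    ] F [-0.7077  0.9537 -0.7214] open 0.3937068006336285 gf 0.0
dr z -0.022562762190043866 tilt fix dr [ 0.0156 -0.0127  0.    ]
(0.5047, -0.2803, 0.15) tool cm [-0.4848  0.0692  9.0582]
(0.5047, -0.2803, 0.096) tool cm [-0.492   0.0604 14.4582]
[-0.7202  0.19    1.6163 -0.0003  1.3373 -2.5923]
```

send_rows(dr=[[0,0,0],[0,0,0],[0,0,0],[0,0,0],[0,0,0],[0,0,0],[0,0,0],[0,0,0]], xyz=[[0,0,2],[0,0,4],[0,0,6],[0,0,7],[0,0,7],[0,0,7],[0,0,7],[0,0,7]], jaw=[40,40,40,40,40,40,40,40])

```text
time_s: 12.35
eef_pos: [0.5021, -0.2802, 0.1724]
eef_rot: [0.0, -0.152, 0.988, -0.0]
wrist_force: [-0.6, -0.1, 0.1]
opening: 0.398
grasp_force: 0.0
```

```bash
python3 -c "
from h import *
info((.5047,-.2803,.096),yaw=107.4)"
```

```text
t 12.35 pos [ 0.5021 -0.2802  0.1724] yaw 107.44944756349706 zaxis [ 0.0008 -0.0007 -1.    ] F [-0.6458 -0.1167  0.138 ] open 0.39780102675037937 gf 0.0
dr z 0.008241260582842358 tilt fix dr [-0.0087  0.0052  0.    ]
(0.5047, -0.2803, 0.096) tool cm [-0.2373 -0.0816  7.6439]
```

send_rows(dr=[[0,0,0],[0,0,0],[0,0,0],[0,0,0],[0,0,0],[0,0,0],[0,0,0],[0,0,0]], xyz=[[-0.2,-0.1,2],[-0.25,-0.1,4],[-0.25,-0.1,5.5],[-0.25,-0.1,6.7],[-0.25,-0.1,7.5],[-0.25,-0.1,7.5],[-0.25,-0.1,7.5],[-0.25,-0.1,7.5]], jaw=[40,40,40,40,40,40,20,0])

```text
time_s: 13.35
eef_pos: [0.5051, -0.2808, 0.0976]
eef_rot: [0.001, -0.152, 0.988, -0.001]
wrist_force: [1.7, -0.4, 1.3]
opening: 0.103
grasp_force: 58.7
```

send_rows(dr=[[0,0,0],[0,0,0],[0,0,0],[0,0,0],[0,0,0],[0,0,0],[0,0,0],[0,0,0]], xyz=[[0,0,0],[0,0,0],[0,0,0],[0,0,0],[0,0,0],[0,0,0],[0,0,0],[0,0,0]], jaw=[0,0,0,0,0,0,0,0])

```text
time_s: 14.35
eef_pos: [0.5051, -0.2808, 0.0976]
eef_rot: [0.001, -0.152, 0.988, -0.001]
wrist_force: [-0.1, -1.3, 5.0]
opening: 0.106
grasp_force: 59.3
```

send_rows(dr=[[0,0,0],[0,0,0],[0,0,0],[0,0,0],[0,0,0],[0,0,0],[0,0,0],[0,0,0]], xyz=[[0,0,-0.5],[0,0,-1.5],[0,0,-3],[0,0,-5.5],[0,0,-8.5],[0,0,-11.5],[0,0,-14],[0,0,-15.5]], jaw=[0,0,0,0,0,0,0,0])

```text
time_s: 15.35
eef_pos: [0.5045, -0.2795, 0.2534]
eef_rot: [0.0, -0.152, 0.988, 0.0]
wrist_force: [0.0, 0.2, -1.7]
opening: 0.105
grasp_force: 58.7
```

```bash
python3 -c "
from h import *
info(fe(0,0,.25),yaw=102.5)"
```

```text
t 15.35 pos [ 0.5045 -0.2795  0.2534] yaw 107.4503638432406 zaxis [ 0.0004  0.0006 -1.    ] F [ 0.0135  0.2188 -1.7211] open 0.1051389578937739 gf 58.72297525405884
dr z 0.8250606405400992 tilt fix dr [ 0.0042  0.0056 -0.    ]
[0.54   0.1442 0.25  ] tool cm [-16.0921  39.3579   0.3674]
```

send_rows(dr=[[0,0,0.1],[0,0,0.2],[0,0,0.3],[0,0,0.4],[0,0,0.5],[0,0,0.6],[0,0,0.7],[0,0,0.82]], xyz=[[-1.2,3,0],[-3.2,8,0],[-5.2,13,0],[-7.2,18,0],[-9.2,23,0],[-11.4,28,0],[-13.5,32,0],[-15.5,33.4,0]], jaw=[0,0,0,0,0,0,0,0])

```text
time_s: 16.35
eef_pos: [0.551, 0.0879, 0.2513]
eef_rot: [-0.001, -0.11, 0.994, 0.001]
wrist_force: [0.0, -2.2, -2.8]
opening: 0.108
grasp_force: 58.9
```

send_rows(dr=[[0,0,0],[0,0,0],[0,0,0],[0,0,0],[0,0,0],[0,0,0],[0,0,0],[0,0,0]], xyz=[[0,0,0],[0,0,0],[0,0,0],[0,0,0],[0,0,0],[0,0,0],[0,0,0],[0,0,0]], jaw=[0,0,0,0,0,0,0,0])

```text
time_s: 17.35
eef_pos: [0.5523, 0.0849, 0.2518]
eef_rot: [-0.0, -0.109, 0.994, 0.0]
wrist_force: [-0.0, -0.2, -2.2]
opening: 0.107
grasp_force: 58.9
```

```bash
python3 - <<'E'
from h import *
import cv2
info(fe(0,0,.25),yaw=102.5)
c=ctrl.calibration("wrist");o=ctrl.get_obs()
im=ctrl.camera("wrist");t=ctrl.camera("top")
np.save("w2.npy",np.array([c["camera_matrix"],c["world_from_camera"]],dtype=object),allow_pickle=True)
cv2.imwrite("pics/w2.png",cv2.cvtColor(im,cv2.COLOR_RGB2BGR));cv2.imwrite("pics/t2.png",cv2.cvtColor(t,cv2.COLOR_RGB2BGR))
cv2.imwrite("pics/w2b.png",cv2.cvtColor(cv2.resize(im[0:400,200:640],None,fx=1.5,fy=1.5,interpolation=2),cv2.COLOR_RGB2BGR))
E
```

```text
t 17.35 pos [0.5523 0.0849 0.2518] yaw 102.52626511124362 zaxis [-0.0001  0.     -1.    ] F [-0.0474 -0.1882 -2.1857] open 0.1074926352792744 gf 58.87491166591644
dr z 0.004377518540602902 tilt fix dr [ 0.0002 -0.0005 -0.    ]
[0.54   0.1442 0.25  ] tool cm [-0.0874  6.0511  0.1769]
```

View pics/w2b.png

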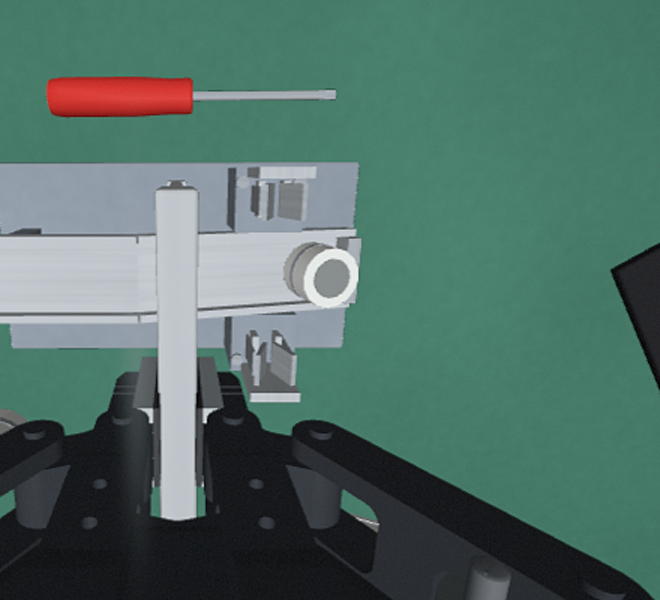

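The wrist view shows the panel rail's ends at crop (177,190) and (178,520). The end plates are at (283,172) and (274,396), and the cup is at the stop at (330,276).

```bash
python3 - <<'E'
from h import *
a=np.load("w2.npy",allow_pickle=True);c=dict(camera_matrix=a[0].astype(float),world_from_camera=a[1].astype(float))
print("cam",c["world_from_camera"][:3,3])
r=lambda p,z:ray("",(200+(p[0]+.5)/1.5-.5,(p[1]+.5)/1.5-.5),z,c)
u=fe(1,0,0)[:2]-G;n_=np.array([-u[1],u[0]])
f=lambda w:np.array([(w[:2]-G)@u,(w[:2]-G)@n_])*1000
for nm,p,z in (("rail far",(177,190),.2622),("rail near",(178,520),.2622),("up top",(283,167),.109),("up bot",(283,178),.109),("low top",(274,390),.109),("low bot",(274,402),.109),
 ("up leaf l",(262,190),.105),("up leaf r",(290,185),.105),("low leafs l",(252,335),.105),("low leaf r",(280,335),.105),("crest",(137,235),.079),("crestb",(148,322),.079),("cup",(331,276),.0706)):
    print(nm,f(r(p,z)))
print("tcp",f(ctrl.get_obs()["eef_pos"]), "cam",f(c["world_from_camera"][:3,3]))
# top-camera: rail ends by brightness not needed
E
```

```text
cam [0.4872 0.0711 0.3765]
rail far [-60.057   63.0326]
rail near [-59.7656 -27.4919]
up top [-3.4343 69.2232]
up bot [-3.1029 63.5096]
low top [ -1.334 -61.244]
low bot [ -0.9087 -69.2547]
up leaf l [-13.4494  57.0429]
up leaf r [ 1.8079 59.7273]
low leafs l [-15.4918 -27.3499]
low leaf r [  1.2215 -27.3414]
crest [-85.0439  28.8845]
crestb [-79.128  -27.5402]
cup [39.8492  1.2142]
tcp [-60.5004   0.8176] cam [-59.9006  67.4016]
```

```bash
python3 - <<'E'
from h import *
import cv2
from scipy.ndimage import map_coordinates
t=cv2.imread("pics/t2.png");g=t.astype(float)
c=ctrl.calibration("top");K=c["camera_matrix"];T=np.linalg.inv(c["world_from_camera"])
def px(P):
    p=T@np.r_[P,1];p=K@(p[:3]*[1,-1,-1]);return p[:2]/p[2]
def prof(x,z,rng):
    for n in rng:
        p=px(fe(x,n/1000,z));print(n,p.round(1),[int(map_coordinates(g[:,:,k],[[p[1]],[p[0]]],order=1)[0]) for k in (2,1,0)])
prof(-.0605,.2622,list(range(-70,-48,2))+list(range(48,72,2)))
E
```

```text
-70 [270.3 182.5] [62, 94, 92]
-68 [270.5 183.5] [68, 89, 98]
-66 [270.7 184.4] [74, 93, 106]
-64 [270.9 185.4] [79, 99, 113]
-62 [271.1 186.3] [82, 104, 118]
-60 [271.3 187.3] [86, 108, 122]
-58 [271.5 188.2] [88, 111, 126]
-56 [271.7 189.2] [90, 113, 128]
-54 [271.9 190.2] [94, 117, 133]
-52 [272.1 191.1] [95, 119, 135]
-50 [272.3 192.1] [98, 122, 138]
48 [282.  239.4] [121, 146, 163]
50 [282.2 240.4] [122, 147, 163]
52 [282.4 241.3] [122, 147, 164]
54 [282.6 242.3] [121, 147, 164]
56 [282.8 243.3] [121, 148, 164]
58 [283.  244.2] [121, 148, 164]
60 [283.2 245.2] [123, 148, 164]
62 [283.4 246.2] [123, 148, 164]
64 [283.6 247.2] [123, 148, 164]
66 [283.8 248.1] [123, 148, 164]
68 [284.  249.1] [123, 148, 164]
70 [284.2 250.1] [124, 149, 165]
```

```bash
python3 - <<'E'
from h import *
import cv2
from scipy.ndimage import map_coordinates
im=ctrl.camera("side");cv2.imwrite("pics/side5.png",cv2.cvtColor(im,cv2.COLOR_RGB2BGR));g=im.astype(float)
c=ctrl.calibration("side");K=c["camera_matrix"];T=np.linalg.inv(c["world_from_camera"])
u=fe(1,0,0)[:2]-G;n_=np.array([-u[1],u[0]])
def px(P):
    p=T@np.r_[P,1];p=K@(p[:3]*[1,-1,-1]);return p[:2]/p[2]
N=np.arange(-75,75.1,.5)
for z in (.185,.20,.215):
    P=np.array([px(fe(-.0585,n/1000,z)) for n in N])
    v=np.array([map_coordinates(g[:,:,k],[P[:,1],P[:,0]],order=1) for k in range(3)]).T
    d=np.linalg.norm(v[4:]-v[:-4],axis=1);m=N[2:-2]
    for s in (-1,1):
        k=np.where((m*s>45))[0];j=k[np.argmax(d[k])];w=k[d[k]>.5*d[j]];print(z,"edge",m[j],"centroid",(m[w]*d[w]).sum()/d[w].sum(),d[j].round())
for p in ((58,70),(33,128),(468,125),(460,188)):
    w=ray("side",(260+(p[0]+.5)/5-.5,230+(p[1]+.5)/5-.5),.109);print(p,(w[:2]-G)@u*1e3,(w[:2]-G)@n_*1e3)
E
```

```text
0.185 edge -56.0 centroid -60.09204671977613 77.0
0.185 edge 72.0 centroid 71.95827301956697 95.0
0.2 edge -66.5 centroid -68.29474940097168 47.0
0.2 edge 70.5 centroid 70.54126009614392 89.0
0.215 edge -69.5 centroid -63.70143531059381 49.0
0.215 edge 70.5 centroid 70.32366945715538 81.0
(58, 70) -17.000903194308236 -64.81615157974095
(33, 128) 12.811196268542853 -63.97571295548496
(468, 125) -17.897724298175607 65.79265804013878
(460, 188) 12.28441909132555 67.34514386988975
```

send_rows(dr=[[0,0,0],[0,0,0],[0,0,0],[0,0,0],[0,0,0],[0,0,0],[0,0,0],[0,0,0]], xyz=[[0,1.5,0],[-0.1,3,0],[-0.2,4.5,0],[-0.2,5.95,0],[-0.2,5.95,0],[-0.2,5.95,1.5],[-0.2,5.95,3],[-0.2,5.95,3.5]], jaw=[0,0,0,0,0,0,0,0])

```text
time_s: 18.5
eef_pos: [0.5403, 0.1429, 0.2145]
eef_rot: [-0.002, -0.109, 0.994, 0.0]
wrist_force: [0.2, -0.5, -2.1]
opening: 0.106
grasp_force: 58.8
```

send_rows(dr=[[0,0,0],[0,0,0],[0,0,0],[0,0,0],[0,0,0],[0,0,0],[0,0,0],[0,0,0]], xyz=[[0,0,0.6],[0,0,1.2],[0,0,1.7],[0,0,2],[0,0,2.2],[0,0,2.4],[0,0,2.6],[0,0,2.6]], jaw=[0,0,0,0,0,0,0,0])

```text
time_s: 19.5
eef_pos: [0.5413, 0.1434, 0.1907]
eef_rot: [-0.0, -0.109, 0.994, -0.0]
wrist_force: [0.2, -0.1, -1.6]
opening: 0.11
grasp_force: 58.9
```

```bash
python3 -c "
from h import *
info(fe(-.001,-.0012,.1506),yaw=102.5)"
```

```text
t 19.5 pos [0.5413 0.1434 0.1907] yaw 102.52405920665404 zaxis [-0.0002 -0.     -1.    ] F [ 0.1983 -0.1115 -1.6202] open 0.1104542671283183 gf 58.8505893945694
dr z 0.004009867775674063 tilt fix dr [ 0.0001 -0.0023 -0.    ]
[0.5414 0.1435 0.1506] tool cm [-0.0147  0.0031  4.0052]
```

send_rows(dr=[[0,0,0],[0,0,0],[0,0,0],[0,0,0],[0,0,0],[0,0,0],[0,0,0],[0,0,0]], xyz=[[0,0,0.3],[0,0,0.6],[0,0,0.9],[0,0,1.2],[0,0,1.5],[0,0,1.8],[0,0,2.1],[0,0,2.3]], jaw=[0,0,0,0,0,0,0,0])

```text
time_s: 20.5
eef_pos: [0.5428, 0.1436, 0.1694]
eef_rot: [0.002, -0.109, 0.994, -0.0]
wrist_force: [0.4, 0.7, 4.8]
opening: 0.107
grasp_force: 60.0
```

```bash
python3 -c "
from h import *
info(fe(-.001,-.0012,.1506),yaw=102.5)"
```

```text
t 20.5 pos [0.5428 0.1436 0.1694] yaw 102.52486992864962 zaxis [ 0.0037  0.0003 -1.    ] F [0.4348 0.7095 4.7687] open 0.10680042829443963 gf 59.955323338508606
dr z 0.004144988108270316 tilt fix dr [-0.0048  0.0355  0.    ]
[0.5414 0.1435 0.1506] tool cm [0.1424 0.0218 1.8804]
```

send_rows(dr=[[0,0,0],[0,0,0],[0,0,0],[0,0,0],[0,0,0],[0,0,0],[0,0,0],[0,0,0]], xyz=[[0,0,0.3],[0,0,0.6],[0,0,0.9],[0,0,1.2],[0,0,1.4],[0,0,1.6],[0,0,1.7],[0,0,1.8]], jaw=[0,0,0,0,0,0,0,0])

```text
time_s: 21.5
eef_pos: [0.5421, 0.1435, 0.1506]
eef_rot: [0.001, -0.109, 0.994, -0.0]
wrist_force: [-1.5, -0.6, 10.2]
opening: 0.108
grasp_force: 61.3
```

```bash
python3 -c "
from h import *
info(fe(-.001,-.0012,.1506),yaw=102.5)"
```

```text
t 21.5 pos [0.5421 0.1435 0.1506] yaw 102.52563766318985 zaxis [ 0.0017  0.0001 -1.    ] F [-1.5492 -0.5711 10.1613] open 0.10768093996808682 gf 61.28236413002014
dr z 0.004272943864975787 tilt fix dr [-0.0026  0.0165 -0.    ]
[0.5414 0.1435 0.1506] tool cm [ 0.0679  0.0149 -0.0027]
```

Push on in small steps until the seat is felt.

send_rows(dr=[[0,0,0],[0,0,0],[0,0,0],[0,0,0],[0,0,0],[0,0,0],[0,0,0],[0,0,0]], xyz=[[0,0,0.05],[0,0,0.1],[0,0,0.15],[0,0,0.2],[0,0,0.25],[0,0,0.3],[0,0,0.3],[0,0,0.3]], jaw=[0,0,0,0,0,0,0,0])

```text
time_s: 22.5
eef_pos: [0.5422, 0.1435, 0.1505]
eef_rot: [0.001, -0.109, 0.994, -0.0]
wrist_force: [-10.2, -2.2, 25.6]
opening: 0.101
grasp_force: 63.6
```

The force rose to 25 N with no further travel, so the panel is seated. Release and retreat.

send_rows(dr=[[0,0,0],[0,0,0],[0,0,0],[0,0,0],[0,0,0],[0,0,0],[0,0,0],[0,0,0]], xyz=[[0,0,-0.15],[0,0,-0.25],[0,0,-0.25],[0,0,-0.25],[0,0,-0.25],[0,0,-0.25],[0,0,-0.25],[0,0,-0.25]], jaw=[0,0,20,40,40,40,40,40])

```text
time_s: 23.5
eef_pos: [0.5413, 0.1434, 0.1493]
eef_rot: [-0.0, -0.109, 0.994, -0.0]
wrist_force: [-0.4, 0.1, 0.8]
opening: 0.396
grasp_force: 0.0
```

send_rows(dr=[[0,0,0],[0,0,0],[0,0,0],[0,0,0],[0,0,0],[0,0,0],[0,0,0],[0,0,0]], xyz=[[0,0,-0.5],[0,0,-1.5],[0,0,-3],[0,0,-5],[0,0,-8],[0,0,-11],[0,0,-12],[0,0,-12]], jaw=[40,40,40,40,40,40,40,40])

```text
time_s: 24.5
eef_pos: [0.5416, 0.1435, 0.2701]
eef_rot: [0.001, -0.109, 0.994, -0.0]
wrist_force: [0.0, 0.5, 0.6]
opening: 0.398
grasp_force: 0.0
```

```bash
python3 - <<'E'
from h import *
import cv2
info()
a=cv2.cvtColor(ctrl.camera("side"),cv2.COLOR_RGB2BGR);cv2.imwrite("pics/side6.png",a)
# panel top-edge check: project expected home rail (downhill face) and sample brightness around it
c=ctrl.calibration("side");K=c["camera_matrix"];T=np.linalg.inv(c["world_from_camera"])
def px(P):
    p=T@np.r_[P,1];p=K@(p[:3]*[1,-1,-1]);return p[:2]/p[2]
for n in (-50,0,50):
    print(n,[(round(z,3),a[tuple(px(fe(-.006,n/1000,z)).round().astype(int)[::-1])].tolist()) for z in np.arange(.149,.172,.002)])
# cup visible region unchanged vs s4?
s4=cv2.imread("pics/s4.png");b=cv2.resize(a[230:340,260:380],None,fx=5,fy=5,interpolation=2)
cv2.imwrite("pics/s6.png",b);print("cup diff",np.abs(s4[330:395,150:285].astype(int)-b[330:395,150:285]).mean())
s0=cv2.imread("pics/side0.png");print("cover diff",np.abs(s0[165:200,384:420].astype(int)-a[165:200,384:420]).mean())
E
```

```text
t 24.5 pos [0.5416 0.1435 0.2701] yaw 102.52314215032429 zaxis [ 0.0017  0.0001 -1.    ] F [0.0251 0.5192 0.5834] open 0.3975960543417723 gf 0.0
-50 [(np.float64(0.149), [146, 149, 152]), (np.float64(0.151), [145, 147, 150]), (np.float64(0.153), [187, 188, 192]), (np.float64(0.155), [242, 242, 243]), (np.float64(0.157), [246, 246, 246]), (np.float64(0.159), [247, 246, 247]), (np.float64(0.161), [219, 225, 212]), (np.float64(0.163), [160, 183, 136]), (np.float64(0.165), [145, 173, 113]), (np.float64(0.167), [146, 173, 113]), (np.float64(0.169), [146, 175, 114]), (np.float64(0.171), [144, 171, 112])]
0 [(np.float64(0.149), [147, 148, 152]), (np.float64(0.151), [149, 150, 153]), (np.float64(0.153), [196, 197, 200]), (np.float64(0.155), [243, 243, 244]), (np.float64(0.157), [246, 246, 246]), (np.float64(0.159), [247, 247, 247]), (np.float64(0.161), [247, 247, 247]), (np.float64(0.163), [246, 246, 246]), (np.float64(0.165), [245, 245, 245]), (np.float64(0.167), [244, 244, 243]), (np.float64(0.169), [239, 240, 235]), (np.float64(0.171), [226, 232, 218])]
50 [(np.float64(0.149), [147, 149, 151]), (np.float64(0.151), [145, 148, 151]), (np.float64(0.153), [218, 219, 221]), (np.float64(0.155), [245, 245, 245]), (np.float64(0.157), [247, 247, 247]), (np.float64(0.159), [246, 246, 246]), (np.float64(0.161), [232, 236, 226]), (np.float64(0.163), [180, 201, 156]), (np.float64(0.165), [156, 182, 127]), (np.float64(0.167), [154, 178, 131]), (np.float64(0.169), [154, 175, 135]), (np.float64(0.171), [156, 175, 136])]
cup diff 1.4242355175688508
cover diff 6.779629629629629
```

View pics/side6.png

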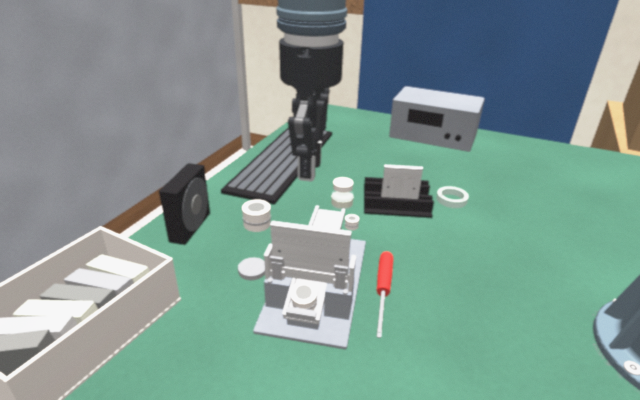

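The panel sits across the clips at (311,250), with the cup in front of it at (303,295). The narrow panel is still standing at (403,183), and the arm is clear.

```bash
python3 -c "
from bench import ctrl
print(ctrl.hand_in())"
```

```text
the job is handed in; nothing more can be done
None
```

The job is handed in (verdict not shown) at about 24.5 s: cup against the stop, wide panel seated (no further travel at 25 N) and released, narrow panel still standing; I viewed 11 pictures, one over the limit of 10.

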